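# Open the battery bay of the bench scale

## Task

The bench scale lies face down and its batteries are due for a change. Press its snap tab in with a fingertip until the battery cover springs loose, then push the cover along its guides off the end of the scale, so that it lies flat on the table beside it, right way up. Press and push only: do not pick the cover up, and leave the things around where they are.

Things in the scene. Friction and masses are not known exactly. Their poses are not given: they have to be found in the camera images.
- scale: grey plastic scale lying face down on its steel weighing plate, 176 mm long (x), 128 mm wide (y); it stands firm. Origin on the table under its middle, z up; +x is the way the cover slides off. Deck 26 mm above the table; rubber feet on the corners and two guide rails (x +9 to +51 mm, y 28.6 to 38 mm either side) over the cover's flanges reach 29 mm
- seat_end (a point): middle of the edge where the cover's seat ends, at the top of the vertical end wall: x = +88 mm, y = 0, z = 22 mm of the scale. The cover slides on this seat; under it lies the open bay (x +17 to +67 mm, 49 mm wide) with four small cells whose tops are 21 mm above the table
- tab_pad (a point): middle of the top of the ridged press pad, at x = -18 mm, y = 0 of the scale and 30 mm above the table at rest. The pad is 20 mm along x, 30 mm wide and 4 mm proud of the deck, on a sprung tongue behind the cover; 13 mm lie between pad and cover. The point moves with the pad
- tab (a joint): angle of the tongue, hinged 36 mm behind the pad's middle: 0 at rest, 0.11 rad right in (pad middle 4 mm lower). Some 5 N on the pad moves it. From about 0.07 rad its nose is out of the window in the cover: two spring plungers then kick the cover about 10 mm along +x within a second, and it cannot catch again. The tab springs back when let go
- cover: loose grey battery cover, 78 mm long (x), 66 mm wide over its 3 mm flanges, 8 mm thick, about 60 g, raised middle 54 mm wide. Origin at the middle of its underside, x the way it slides off, z up through its top. Seated, its origin is at x = +44 mm, y = 0, z = 22 mm of the scale and its top is 30 mm above the table
- cover_edge (a point): middle of the upper edge of the cover's rear end face (towards the tab): 39 mm behind the cover's origin, 8 mm above its underside. This face, 54 mm wide and 8 mm high, is the place to push. The loose cover slides easily; when its middle has passed the end wall it tips down, and its rear drops when pushed past the wall
- new_cells: bystander: band of four new cells lying on the table beside the scale, 45 x 42 x 11 mm, origin under its middle; leave it
- pliers_red: bystander: small red-handled pliers lying on the table beside the scale, 112 x 46 x 10 mm, origin under its middle; leave them
- steel_block: bystander: plain square steel bench block lying on the table behind the tab end of the scale, 66 x 66 x 19 mm, origin under its middle; leave it

How it is judged:
On the way, in this order (a step that is already met when the one before it is completed fails the run):
1. a finger presses the snap tab in while the cover is still in its place (value of joint tab above 0.06 rad and contact force between the fingers and tab above 0.5 N and x of cover in the frame of scale below 0.06 m), for 0.05 s.
2. a finger pushes the loose cover along (x of cover in the frame of scale above 0.07 m and contact force between the fingers and cover above 0.05 N), for 0.02 s.
At the end, for the whole second after the job is handed in: the cover lies at rest flat on the table (underside within 5 mm, tilt under 0.08 rad), right way up, past the end of the scale (its middle 32 to 152 mm beyond the end wall and within 70 mm of the scale's centre line), and the tab has sprung back (height (world z) of cover below 0.005 m and angle between cover's own z axis and vertical below 0.08 rad and x of cover in the frame of scale between 0.12 and 0.24 m and y of cover in the frame of scale between -0.07 and 0.07 m and linear speed of cover below 0.01 m/s and value of joint tab below 0.02 rad); the robot touches nothing.
It fails at once if the cover is lifted instead of pushed (height (world z) of cover above 0.04 m).
It fails at once if a bystander is disturbed (distance of any of new_cells, pliers_red, steel_block from where it was at the start of the episode above 0.015 m).
It also fails if it takes over 42 s, if anything falls off the work surface, if the arm or the gripper's body presses on something with over 40 N, if the wrist force passes 120 N, or if a joint passes its speed limit or range.

## Robot

A 7-joint arm with a two-finger parallel gripper is mounted at the origin on a cart in front of the work surface, level with it; the furniture and walls round the work are solid. World frame = base frame: x ahead of the robot, y to its left, z up, the work surface at z = 0. Lengths are in m, angles in rad, forces in N, time in s.
With the tool pointing down it reaches from about 0.425 to 1.025 m from the base axis. Payload 9.4 kg.
Tool frame: the origin (TCP) lies on the centre line of the jaws, within the pads' length; the fingertips stand 19 mm ahead of it and the grasp point (between the pads) is the TCP; z points along the fingers, y is the direction in which the jaws open and shut (so a half turn about z gives the same grasp; the last joint's range is limited). The gripper opens to 85 mm and grips with 20 to 120 N. Pads are 22 mm wide; open, the fingers measure 114 mm over their backs; the gripper's body (76 mm by 85 mm) begins 54 mm behind the grasp point. The pads swing forward as they close: fully open they stand 13 mm farther back than shut.
Start: joints at [1.258, 0.599, -0.003, 1.599, 0.002, 0.943, -0.08], TCP at [0.169, -0.705, 0.25] pointing down, gripper open.
Joint ranges: [-2.57, 2.57], [-0.35, 1.97], [-1.29, 1.29], [0.11, 2.56], [-1.05, 4.19], [0.11, 1.86], [-2.63, 2.63]. Speed limits (rad/s): [2.22, 2.22, 3.01, 3.01, 3.14, 3.14, 3.14].

## Interface

Orientations are given as a rotation vector (axis times angle).
In Python, from station import * gives the robot as it stands.
- The arm moves only by the tool jog_arm, never from a script. Its argument "rows" is a list of rows, each a list of 7 numbers: the shift along the tool's x, y, z in m, then the turn, a rotation vector about the tool's x, y, z in degrees, then the closure, from -1 (fully open) to 1 (shut). In form: [[x, y, z, rx, ry, rz, gripper], ...]. A call has 1 to 12 rows; each row shifts and turns the commanded pose from where the row before left it, along the tool's axes as they then stand; what a row does not reach is not made up. A row lasts 1/8 s, in which the tool goes at most 62.5 mm and 10.7 degrees, less where a joint would pass 70% of its speed; a pose out of reach is approached as far as the arm can. A call is refused whole if a number of a shift passes 0.0625 or a number of a turn 10.7, either way. A call with a gripper value outside its range is refused whole. The fingers move at their own pace and stop on an object; the grip force is fixed at half the most. Time passes only in rows, so rows that do not move let the fingers close. It gives the time, the measured TCP pose, the force and the opening at its end, in the units of the state.
- state(): the state, without advancing time (a new reading comes with each control period).
- snapshot(name): name is "side" or "top"; returns a dict with "img" (384x512x3 uint8, red, green, blue), "K" (3x3 intrinsics, pixels), "extrinsics" (4x4, takes a point from camera to world coordinates). Camera axes: x right, y up, looking along -z (the intrinsics and any distortion apply to the point x, -y, -z); pixel columns grow to the right and rows downward; lengths in m; the calibration is good to about 2 mm. A picture is of the moment at which its call begins. There is no depth.
- close_job(): hands the job in, once; it reports no verdict.
The state is a dict: "time": time; "qpos": joint angles; "joint_velocities": joint speeds; "joint_torque": joint torques, N m; "tool_pos": TCP position; "ee_rot": TCP orientation; "wrist_force": force on the tool from outside, world axes, zero at the start; "moment": the same for the moment, N m; "finger_gap": opening from 0.0 (shut) to 1.0 (fully open).
Only numpy, scipy, OpenCV 4.12 (cv2) and the standard library are available. Lean on these libraries where they do the work, as an engineer would, in place of code of your own. Each camera call takes 0.05 s, during which the arm holds its last target.

## Working session

There is one attempt and no reset: what is moved stays moved. The work goes in short steps, Python scripts to look and compute and a tool call to move; the robot and the scene stay as the last step left them, time stands still between calls to the robot, and variables do not carry over. Pictures are saved under pics/ and viewed, and the job is handed in when it is done.

Besides the shell and the picture viewer there is one more tool, called after "Request:" by a JSON object that holds its "method" and its "body". jog_arm: Moves the arm, as the interface text tells. Its arguments: {"type":"object","properties":{"rows":{"type":"array"}},"required":["rows"]}

```bash
mkdir -p pics; python3 - <<'E'
from station import *
import cv2,numpy as np,pickle
s=state();print(s)
for n in("side","top"):
    d=snapshot(n);cv2.imwrite(f"pics/{n}0.png",d["img"][:,:,::-1]);pickle.dump(d,open(f"{n}0.pkl","wb"));print(n,d["K"],d["extrinsics"],[k for k in d])
E
```

```text
{'time': 0.0, 'qpos': array([ 1.25827251,  0.6001256 , -0.00252788,  1.60014009,  0.00177774,
        0.94288861, -0.07978566]), 'joint_velocities': array([-0.00015857, -0.00127924,  0.00086402,  0.00178765,  0.00050137,
        0.0011661 ,  0.00095167]), 'joint_torque': array([-6.92827052e-04, -7.76468110e+01,  1.56472921e+00, -2.58018011e+01,
        1.23162786e-02,  8.92375741e-03, -2.83782521e-05]), 'tool_pos': array([ 0.1692704 , -0.70450518,  0.24941315]), 'ee_rot': array([-3.11825350e+00, -3.69467160e-01,  4.95430587e-04]), 'wrist_force': array([-0.66575219,  0.37796112, -0.724769  ]), 'moment': array([-0.02570224, -0.02212926,  0.01413913]), 'finger_gap': 0.9975247255619952}
side [[442.21996891   0.         248.57130555]
 [  0.         442.21996891 189.78896242]
 [  0.           0.           1.        ]] [[-0.99187461  0.05604503 -0.11420912  0.41368375]
 [-0.12527596 -0.58659977  0.80012914  0.78561321]
 [-0.02215178  0.80793543  0.58885452  0.5432268 ]
 [ 0.          0.          0.          1.        ]] ['img', 'K', 'extrinsics']
top [[480.5098941    0.         253.56940793]
 [  0.         480.5098941  185.25353228]
 [  0.           0.           1.        ]] [[ 0.01540586  0.99214381 -0.12415042  0.40995235]
 [-0.99975189  0.01328689 -0.01787781  0.11474469]
 [-0.01608779  0.12439504  0.99210234  0.94122802]
 [ 0.          0.          0.          1.        ]] ['img', 'K', 'extrinsics']
```

View pics/side0.png

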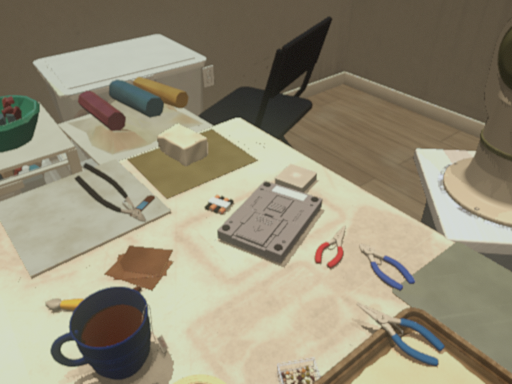

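View pics/top0.png

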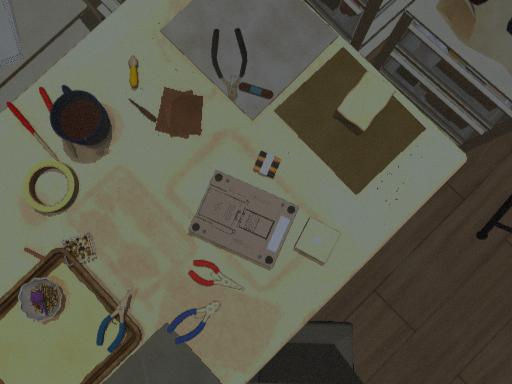

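```bash
python3 - <<'E'
import cv2,pickle
d=pickle.load(open("top0.pkl","rb"))["img"][160:280,180:350,::-1]
cv2.imwrite("pics/topc.png",cv2.resize(cv2.convertScaleAbs(d,alpha=1.4),None,fx=4.7,fy=4.7,interpolation=cv2.INTER_CUBIC))
d=pickle.load(open("side0.pkl","rb"))["img"][155:275,200:350,::-1]
cv2.imwrite("pics/sidec.png",cv2.resize(d,None,fx=5,fy=5,interpolation=cv2.INTER_CUBIC))
E
```

```text
(no output)
```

View pics/topc.png

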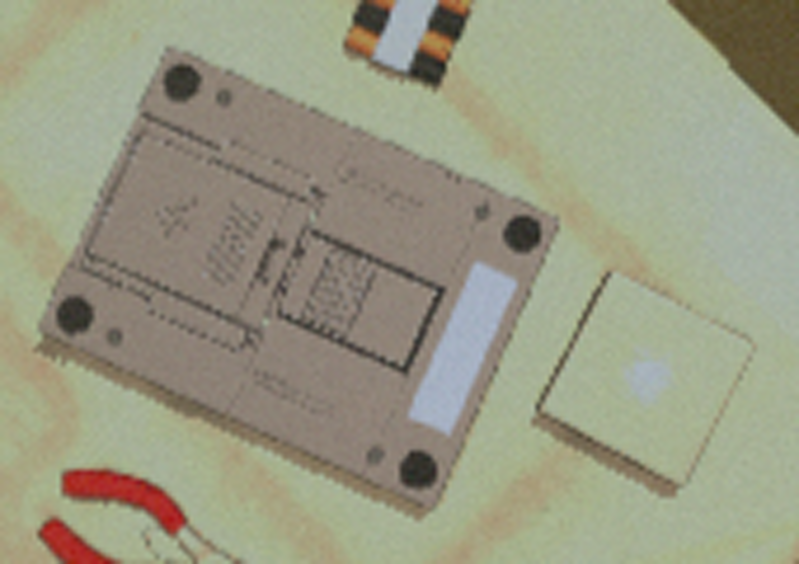

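View pics/sidec.png

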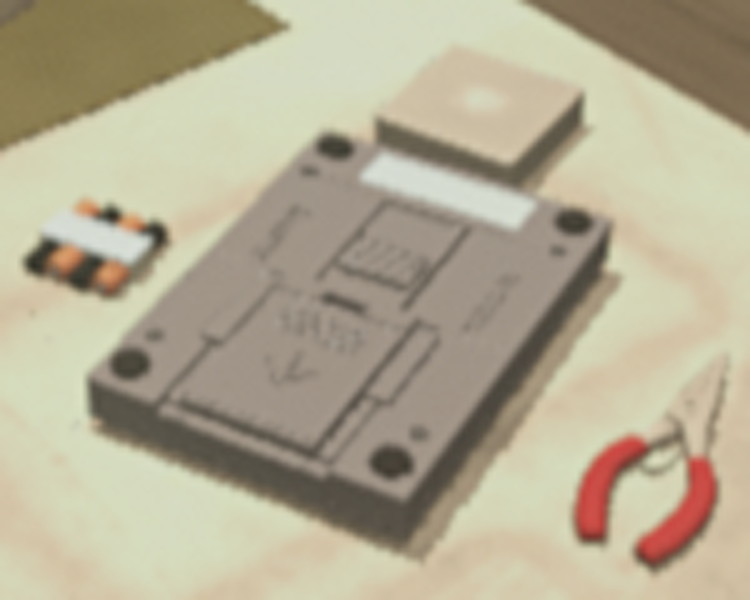

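```bash
cat > h.py <<'E'
import numpy as np,pickle
from scipy.optimize import least_squares
def proj(d,P):
    E=np.linalg.inv(d["extrinsics"]);p=np.atleast_2d(P)@E[:3,:3].T+E[:3,3]
    q=p*[1,-1,-1];q=q@d["K"].T;return q[:,:2]/q[:,2:]
def tri(ds,us):
    return least_squares(lambda P:np.concatenate([(proj(d,P)[0]-u) for d,u in zip(ds,us)]),[0.45,0.1,0.03])
def full(c,s,o): return (np.array(c,float)+.5)/s-.5+np.array(o)
E
python3 - <<'E'
from h import *
T=pickle.load(open("top0.pkl","rb"));S=pickle.load(open("side0.pkl","rb"))
# order: A=cover end,cells side ; B=tab end,cells side; C=tab end,pliers; D=cover end,pliers
ft=full([(182,82),(522,233),(418,470),(74,314)],4.7,(180,160))
fs=full([(130,364),(334,146),(574,222),(392,462)],5,(200,155))
X=[]
for a,b in zip(ft,fs):
    r=tri([T,S],[a,b]);X.append(r.x);print(r.x.round(4),np.sqrt(2*r.cost).round(2))
X=np.array(X);print(np.linalg.norm(X-np.roll(X,-1,0),axis=1))
c=X.mean(0);ax=(X[0]+X[3]-X[1]-X[2]);print(c,np.arctan2(ax[1],ax[0]))
ay=(X[0]+X[1]-X[2]-X[3]);print(np.arctan2(ay[1],ay[0]))
# deck corners top, side
ct=full([(168,48),(557,215),(428,505),(40,335)],4.7,(180,160))
cs=full([(90,383),(318,140),(608,225),(405,500)],5,(200,155))
for a,b in zip(ct,cs):
    r=tri([T,S],[a,b]);print(r.x.round(4),np.sqrt(2*r.cost).round(2))
# joint fit of feet+corners, +x dir; y side sign
def model(p,foot=True):
    x,y,th,fx,fy,zd=p;R=np.array([[np.cos(th),-np.sin(th)],[np.sin(th),np.cos(th)]])
    sg=np.array([(1,1),(-1,1),(-1,-1),(1,-1)])*[1,sy]
    F=np.c_[(sg*[fx,fy])@R.T+[x,y],np.full(4,zd+.003)]
    C=np.c_[(sg*[.088,.064])@R.T+[x,y],np.full(4,zd)]
    return F,C
sy=-1
def res(p):
    F,C=model(p);return np.concatenate([(proj(T,F)-ft).ravel(),(proj(S,F)-fs).ravel(),(proj(T,C)-ct).ravel(),(proj(S,C)-cs).ravel()])
r=least_squares(res,[c[0],c[1],np.arctan2(ax[1],ax[0]),.07,.05,.026]);print(r.x,r.cost);print(r.fun.reshape(4,4,2).round(1))
x,y,th=r.x[:3];u=np.array([np.cos(th),np.sin(th)])
for n,v in(("pad",-.018),("edge",.005),("end",.088)):print(n,np.array([x,y])+u*v)
# pad corners seen: check of scale-x of pad edges and cover edge
E
```

```text
[0.5401 0.1994 0.0258] 0.39
[0.48   0.0599 0.0266] 0.42
[0.3841 0.1009 0.0262] 0.18
[0.4441 0.2408 0.0264] 0.04
[0.1519429  0.1043207  0.15223109 0.10450021]
[0.46205488 0.15023892 0.02627232] 1.1648091967643024
-0.40524628716755656
[0.5542 0.2059 0.0214] 0.04
[0.4881 0.0452 0.0187] 0.34
[0.3705 0.0966 0.0225] 0.45
[0.4373 0.2549 0.023 ] 1.3
[0.46224743 0.15031855 1.17089013 0.07614978 0.05219465 0.02222616] 6.56632458282889
[[[-0.4 -0.2]
  [-0.  -0.6]
  [ 0.2 -0.4]
  [ 0.1  0.1]]

 [[ 0.3  0.6]
  [-0.   0.6]
  [-0.1  0.3]
  [ 0.2  0.5]]

 [[-0.3 -0.7]
  [ 0.6  0.2]
  [ 1.3  0.5]
  [-0.7 -1.1]]

 [[-0.8 -0.2]
  [ 0.8 -1.6]
  [ 1.1 -0.6]
  [ 0.7  1. ]]]
pad [0.45523946 0.13373879]
edge [0.46419409 0.15492404]
end [0.49650864 0.23137513]
```

Request:
{"method": "jog_arm", "body": {"rows": [[0.042,-0.042,0,0,0,0,1],[0.042,-0.042,0,0,0,0,1],[0.042,-0.042,0,0,0,0,1],[0.042,-0.042,0,0,0,0,1],[0.042,-0.042,0,0,0,0,1],[0.042,-0.042,0,0,0,0,1],[0.042,-0.042,0,0,0,0,1],[0.042,-0.042,0,0,0,0,1],[0.019,-0.058,0,0,0,0,1],[0.019,-0.058,0,0,0,0,1],[0.019,-0.058,0,0,0,0,1],[0.019,-0.058,0,0,0,0,1]]}}

```text
time: 1.6
tool_pos: [0.4371, -0.0545, 0.2503]
ee_rot: [3.12, 0.369, 0.0]
wrist_force: [0.8, -0.0, 0.1]
finger_gap: -0.002
```

```bash
cat >> h.py <<'E'
from scipy.spatial.transform import Rotation as R
O=np.array([.46225,.1503]);TH=1.1685
def sc(p):
    c,s=np.cos(TH),np.sin(TH);d=np.array(p[:2])-O;return np.array([c*d[0]+s*d[1],-s*d[0]+c*d[1],p[2]])
def wd(p):
    c,s=np.cos(TH),np.sin(TH);return np.array([O[0]+c*p[0]-s*p[1],O[1]+s*p[0]+c*p[1],p[2]])
def rep(st,tip):   # tip target in scale coords (shut fingertip 19 mm ahead of TCP)
    M=R.from_rotvec(st["ee_rot"]).as_matrix();w=wd(tip);w[2]+=.019
    xd=np.array([np.cos(TH),np.sin(TH),0]);D=np.c_[xd,np.cross([0,0,-1],xd),[0,0,-1]]
    print("t",st["time"],"F",st["wrist_force"].round(2),"gap",round(st["finger_gap"],3),"tip(scale)",(sc(st["tool_pos"])-[0,0,.019]).round(4))
    print("shift tool",(M.T@(w-st["tool_pos"])).round(4),"turn deg",R.from_matrix(M.T@D).as_rotvec(degrees=True).round(2),"q",st["qpos"].round(2))
E
python3 -c "
from station import *
from h import *
rep(state(),[-.018,0,.06])"
```

```text
t 1.6 F [ 0.75 -0.03  0.05] gap -0.002 tip(scale) [-0.1983 -0.0571  0.2313]
shift tool [ 0.0615 -0.1788  0.1713] turn deg [ 1.000e-02 -1.000e-02 -5.345e+01] q [ 0.09  0.26 -0.12  2.22  0.05  0.66 -1.4 ]
```

Request:
{"method": "jog_arm", "body": {"rows": [[0.0154,-0.0447,0,0,0,0,1],[0.0154,-0.0447,0,0,0,0,1],[0.0154,-0.0447,0,0,0,0,1],[0.0154,-0.0447,0,0,0,0,1],[0,0,0.03,0,0,-10.69,1],[0,0,0.03,0,0,-10.69,1],[0,0,0.03,0,0,-10.69,1],[0,0,0.03,0,0,-10.69,1],[0,0,0.03,0,0,-10.69,1],[0,0,0.02,0,0,0,1],[0,0,0,0,0,0,1]]}}

```text
time: 2.98
tool_pos: [0.4546, 0.1317, 0.079]
ee_rot: [-2.62, -1.733, 0.005]
wrist_force: [-0.1, -0.3, 0.9]
finger_gap: -0.003
```

```bash
python3 - <<'E'
from station import *
from h import *
import cv2
rep(state(),[-.018,0,.04])
for n,s in(("side",(200,155)),("top",(180,160))):
    d=snapshot(n);pickle.dump(d,open(f"{n}1.pkl","wb"))
    im=d["img"][s[1]-30:s[1]+120,s[0]:s[0]+160,::-1]
    cv2.imwrite(f"pics/{n}1.png",cv2.resize(im,None,fx=4,fy=4,interpolation=cv2.INTER_CUBIC))
E
```

```text
t 2.975 F [-0.1  -0.31  0.91] gap -0.003 tip(scale) [-0.0201 -0.0002  0.06  ]
shift tool [ 0.0022 -0.0002  0.02  ] turn deg [-0.12  0.13  0.02] q [-0.24  0.61 -0.23  2.29  0.48  0.29 -1.3 ]
```

View pics/side1.png

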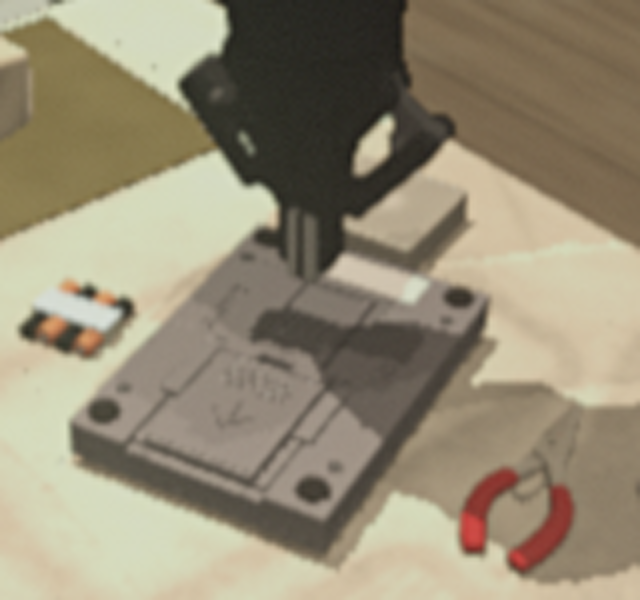

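View pics/top1.png

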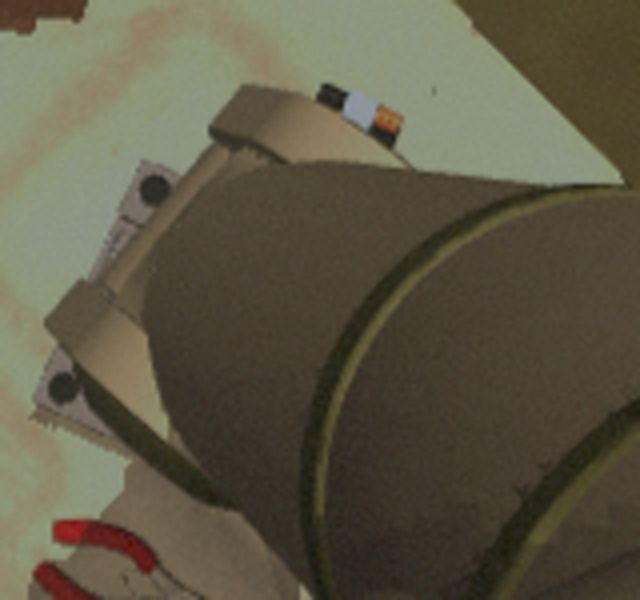

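```bash
python3 - <<'E'
from h import *
S=pickle.load(open("side1.pkl","rb"));T=pickle.load(open("top0.pkl","rb"))
for x in(-.031,-.0201,-.009):
  for y in (-.012,0,.012): print(x,y,((proj(S,wd([x,y,.06]))[0]-[200,125])*4).round())
for x,y,z in((-.028,-.015,.03),(-.028,.015,.03),(-.008,-.015,.03),(-.008,.015,.03),(.005,-.027,.03),(.005,.027,.03)):
  print(x,y,"side0",((proj(S,wd([x,y,z-.003]))[0]-[200,155])*5).round(),"top0",((proj(T,wd([x,y,z-.003]))[0]-[180,160])*4.7).round())
E
```

```text
-0.031 -0.012 [296. 250.]
-0.031 0 [319. 257.]
-0.031 0.012 [342. 264.]
-0.0201 -0.012 [285. 262.]
-0.0201 0 [308. 269.]
-0.0201 0.012 [331. 277.]
-0.009 -0.012 [274. 274.]
-0.009 0 [297. 282.]
-0.009 0.012 [320. 290.]
-0.028 -0.015 side0 [358. 234.] top0 [375. 264.]
-0.028 0.015 side0 [429. 258.] top0 [344. 332.]
-0.008 -0.015 side0 [333. 263.] top0 [329. 244.]
-0.008 0.015 side0 [405. 287.] top0 [299. 312.]
0.005 -0.027 side0 [288. 272.] top0 [312. 204.]
0.005 0.027 side0 [418. 317.] top0 [258. 326.]
```

Request:
{"method": "jog_arm", "body": {"rows": [[0.002,0,0.014,0,0,0,1],[0,0,0.01,0,0,0,1],[0,0,0.003,0,0,0,1],[0,0,0,0,0,0,1]]}}

```text
time: 3.58
tool_pos: [0.4559, 0.1337, 0.053]
ee_rot: [-2.62, -1.733, 0.001]
wrist_force: [-0.2, -0.4, 0.4]
finger_gap: -0.001
```

```bash
python3 -c "
from station import *
from h import *
rep(state(),[-.018,0,.0275])"
```

```text
t 3.575 F [-0.16 -0.37  0.37] gap -0.001 tip(scale) [-0.0177 -0.0007  0.034 ]
shift tool [-0.0003 -0.0007  0.0065] turn deg [-0.02  0.04  0.03] q [-0.28  0.66 -0.17  2.3   0.51  0.22 -1.33]
```

Request:
{"method": "jog_arm", "body": {"rows": [[0,0,0.003,0,0,0,1],[0,0,0.001,0,0,0,1],[0,0,0.001,0,0,0,1],[0,0,0,0,0,0,1]]}}

```text
time: 4.08
tool_pos: [0.4562, 0.1337, 0.0484]
ee_rot: [2.62, 1.733, 0.001]
wrist_force: [-0.2, 0.3, 3.6]
finger_gap: -0.001
```

Request:
{"method": "jog_arm", "body": {"rows": [[0,0,0.001,0,0,0,1],[0,0,0.001,0,0,0,1],[0,0,0,0,0,0,1]]}}

```text
time: 4.45
tool_pos: [0.4564, 0.1339, 0.0463]
ee_rot: [-2.62, -1.733, -0.001]
wrist_force: [-0.3, 1.9, 4.7]
finger_gap: 0.001
```

```bash
cat > look.py <<'E'
from station import *
from h import *
import cv2,sys
k=sys.argv[1]
s=(200,150);d=snapshot("side");pickle.dump(d,open(f"side{k}.pkl","wb"))
im=d["img"][s[1]-5:s[1]+135,s[0]-20:s[0]+140,::-1]
cv2.imwrite(f"pics/side{k}.png",cv2.resize(im,None,fx=4,fy=4,interpolation=cv2.INTER_CUBIC))
rep(state(),[-.018,0,.0275])
E
python3 look.py 2
```

```text
t 4.5 F [0.09 1.13 3.55] gap 0.001 tip(scale) [-0.0174 -0.001   0.0273]
shift tool [-0.0006 -0.001  -0.0002] turn deg [ 0.01 -0.03  0.02] q [-0.3   0.67 -0.16  2.3   0.52  0.2  -1.33]
```

View pics/side2.png

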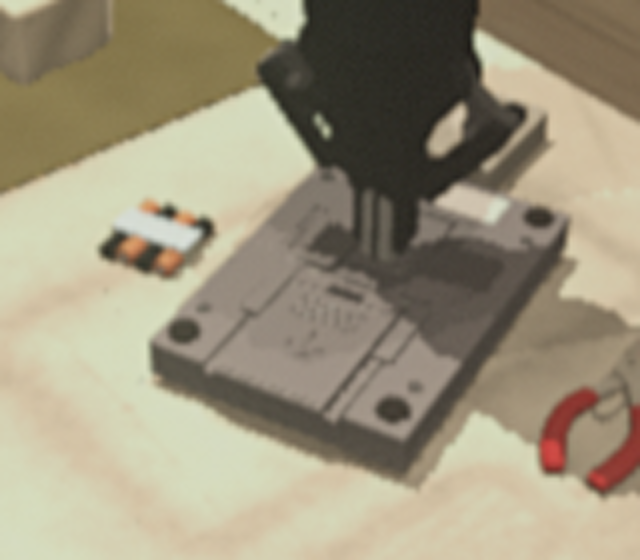

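Request:
{"method": "jog_arm", "body": {"rows": [[0,0,0.0007,0,0,0,1],[0,0,0,0,0,0,1],[0,0,0,0,0,0,1],[0,0,0,0,0,0,1]]}}

```text
time: 5.0
tool_pos: [0.4564, 0.134, 0.0457]
ee_rot: [-2.62, -1.733, -0.001]
wrist_force: [0.2, 2.4, 5.8]
finger_gap: 0.0
```

```bash
python3 look.py 3
```

```text
t 5.05 F [-0.39  1.89  7.49] gap 0.001 tip(scale) [-0.0174 -0.001   0.0267]
shift tool [-0.0006 -0.001  -0.0008] turn deg [ 0.02 -0.03  0.02] q [-0.3   0.67 -0.16  2.31  0.52  0.19 -1.33]
```

View pics/side3.png

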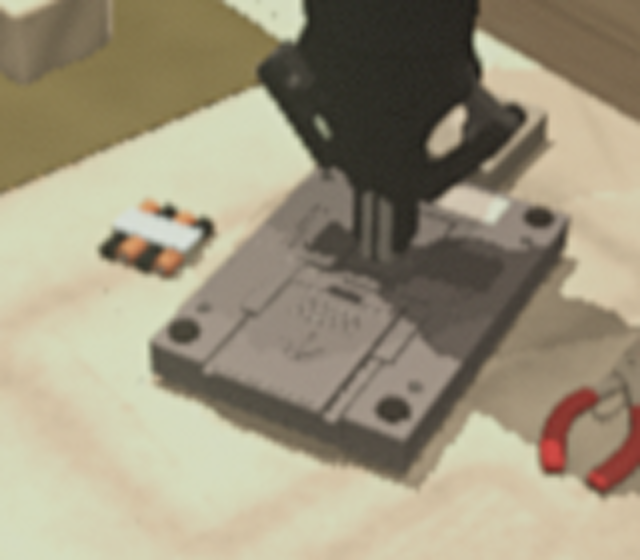

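```bash
python3 - <<'E'
from h import *
S=pickle.load(open("side3.pkl","rb"))
for x in(.005,.010,.015,.02,.083,.088,.093):
  print(x,[((proj(S,wd([x,y,.03-.002]))[0]-[180,145])*4).round() for y in(-.027,0,.027)])
E
```

```text
0.005 [array([311., 256.]), array([362., 274.]), array([415., 292.])]
0.01 [array([305., 262.]), array([357., 280.]), array([410., 298.])]
0.015 [array([300., 268.]), array([352., 286.]), array([405., 304.])]
0.02 [array([295., 274.]), array([346., 292.]), array([400., 311.])]
0.083 [array([223., 354.]), array([277., 374.]), array([332., 395.])]
0.088 [array([217., 361.]), array([271., 381.]), array([326., 402.])]
0.093 [array([211., 368.]), array([265., 388.]), array([320., 410.])]
```

Request:
{"method": "jog_arm", "body": {"rows": [[0,0,-0.008,0,0,0,1],[0,0,-0.008,0,0,0,1],[0,0,0,0,0,0,1]]}}

```text
time: 5.42
tool_pos: [0.4563, 0.1335, 0.0622]
ee_rot: [2.621, 1.732, 0.001]
wrist_force: [0.5, -0.3, -0.4]
finger_gap: 0.001
```

```bash
python3 look.py 4
```

```text
t 5.475 F [-1.21 -0.36  0.  ] gap 0.002 tip(scale) [-0.0178 -0.0011  0.0429]
shift tool [-0.0002 -0.0011  0.0154] turn deg [ 0.02 -0.02 -0.02] q [-0.27  0.64 -0.19  2.3   0.51  0.24 -1.32]
```

View pics/side4.png

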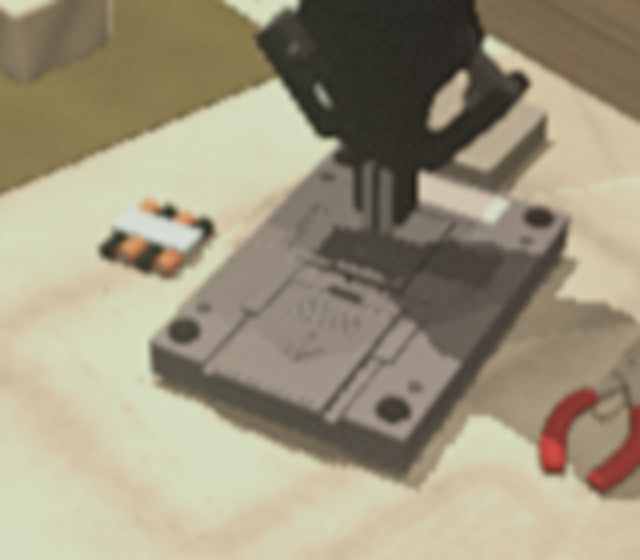

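Request:
{"method": "jog_arm", "body": {"rows": [[0.009,-0.0005,0,0,0,0,1],[0.009,-0.0005,0,0,0,0,1],[0,0,0.008,0,0,0,1],[0,0,0.006,0,0,0,1],[0,0,0.001,0,0,0,1],[0,0,0,0,0,0,1]]}}

```text
time: 6.22
tool_pos: [0.4622, 0.1508, 0.0464]
ee_rot: [-2.62, -1.733, 0.0]
wrist_force: [0.4, 1.0, 1.8]
finger_gap: -0.003
```

```bash
python3 look.py 5
```

```text
t 6.275 F [-0.68  1.83  2.32] gap 0.0 tip(scale) [0.0004 0.0002 0.0276]
shift tool [-0.0184  0.0002  0.0001] turn deg [-0.01 -0.01  0.02] q [-0.31  0.68 -0.17  2.28  0.51  0.22 -1.35]
```

View pics/side5.png

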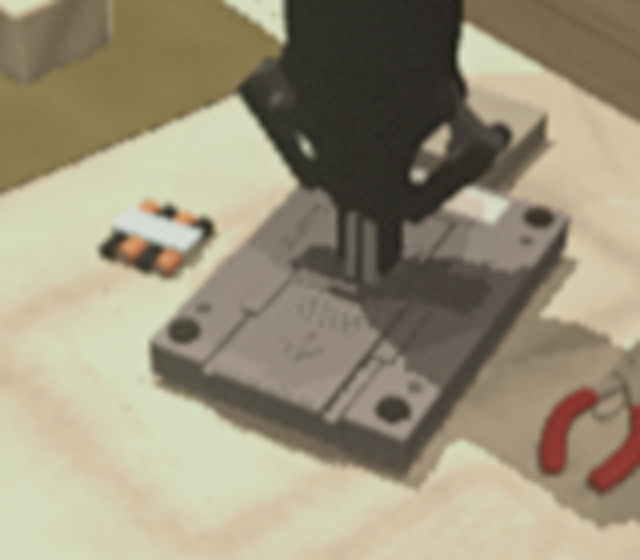

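Request:
{"method": "jog_arm", "body": {"rows": [[0.004,0,0,0,0,0,1],[0.004,0,0,0,0,0,1],[0.004,0,0.0005,0,0,0,1],[0.004,0,0,0,0,0,1],[0.004,0,0,0,0,0,1]]}}

```text
time: 6.9
tool_pos: [0.4693, 0.1674, 0.0462]
ee_rot: [2.62, 1.731, -0.005]
wrist_force: [-2.6, -5.8, 7.4]
finger_gap: -0.0
```

```bash
python3 look.py 6
```

```text
t 6.95 F [-1.84 -4.69  6.77] gap 0.003 tip(scale) [0.0192 0.0002 0.0272]
shift tool [-0.0372  0.0002 -0.0002] turn deg [-0.02  0.16 -0.04] q [-0.33  0.68 -0.18  2.25  0.49  0.25 -1.36]
```

View pics/side6.png

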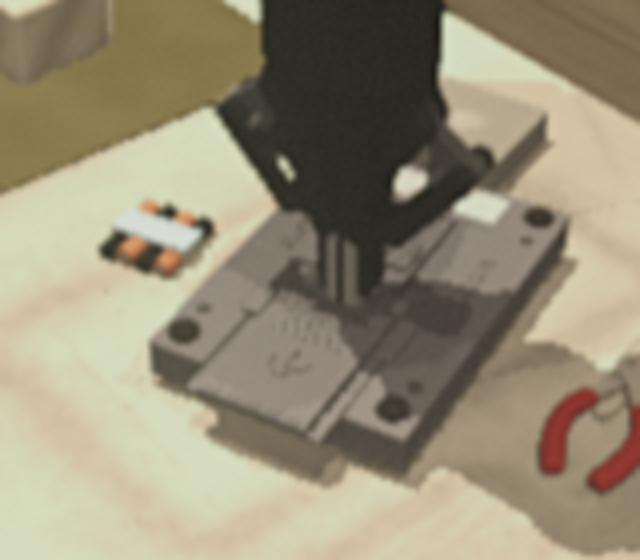

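```bash
python3 - <<'E'
from h import *
S=pickle.load(open("side3.pkl","rb"))
for x in(.088,.093,.098,.103,.108):
  print(x,[((proj(S,wd([x,y,.03-.002]))[0]-[180,145])*4).round() for y in(-.027,0,.027)])
import cv2
for k in(3,6):
  im=pickle.load(open(f"side{k}.pkl","rb"))["img"][205:265,215:290,::-1]
  cv2.imwrite(f"pics/z{k}.png",cv2.resize(im,None,fx=8,fy=8,interpolation=cv2.INTER_CUBIC))
E
```

```text
0.088 [array([217., 361.]), array([271., 381.]), array([326., 402.])]
0.093 [array([211., 368.]), array([265., 388.]), array([320., 410.])]
0.098 [array([205., 375.]), array([259., 395.]), array([315., 417.])]
0.103 [array([199., 381.]), array([253., 403.]), array([309., 424.])]
0.108 [array([192., 388.]), array([247., 410.]), array([303., 432.])]
```

View pics/z6.png

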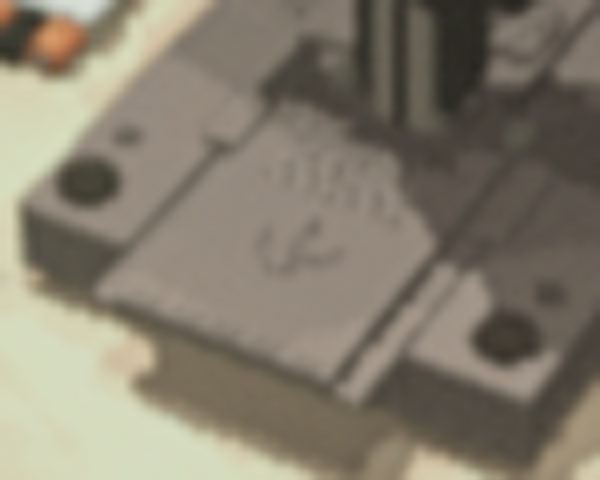

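View pics/z3.png

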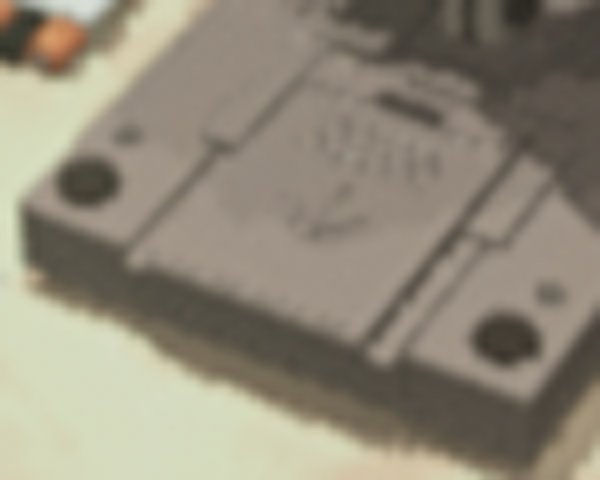

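```bash
python3 - <<'E'
from h import *
S=pickle.load(open("side6.pkl","rb"))
for z in(.0245,.0275):
 for x in(.0082,.0302,.035):
  print(z,x,[((proj(S,wd([x,y,z]))[0]-[215,205])*8).round() for y in(-.027,-.012,0,.012,.027)])
im=S["img"][185:235,235:300,::-1]
import cv2
cv2.imwrite("pics/zz6.png",cv2.convertScaleAbs(cv2.resize(im,None,fx=12,fy=12,interpolation=cv2.INTER_CUBIC),alpha=1.8))
E
```

```text
0.0245 0.0082 [array([335.,  51.]), array([391.,  71.]), array([437.,  87.]), array([484., 103.]), array([542., 123.])]
0.0245 0.0302 [array([288., 104.]), array([345., 125.]), array([391., 141.]), array([438., 158.]), array([498., 179.])]
0.0245 0.035 [array([277., 116.]), array([335., 137.]), array([381., 153.]), array([428., 170.]), array([488., 192.])]
0.0275 0.0082 [array([335.,  41.]), array([391.,  61.]), array([437.,  77.]), array([484.,  93.]), array([543., 113.])]
0.0275 0.0302 [array([287.,  94.]), array([345., 115.]), array([391., 131.]), array([438., 148.]), array([498., 169.])]
0.0275 0.035 [array([277., 106.]), array([334., 127.]), array([381., 143.]), array([428., 160.]), array([488., 181.])]
```

View pics/zz6.png

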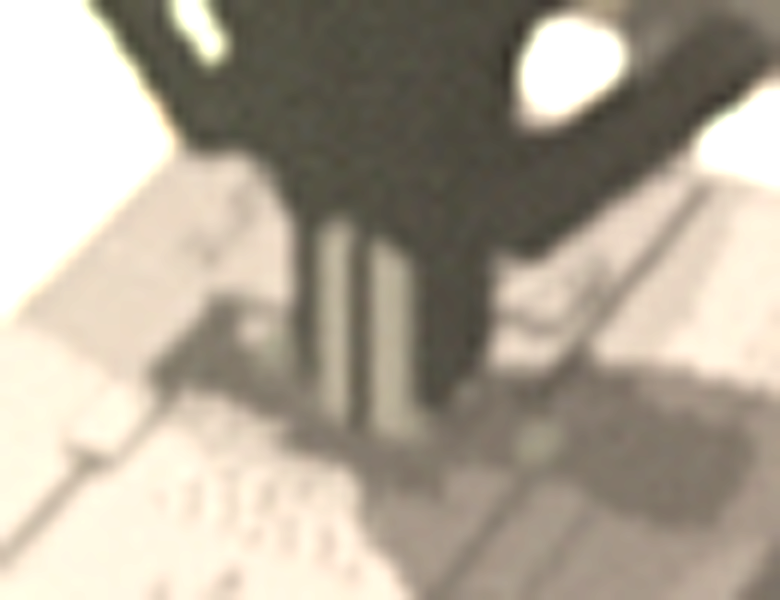

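Request:
{"method": "jog_arm", "body": {"rows": [[0.003,0,0,0,0,0,1],[0.003,0,0,0,0,0,1]]}}

```text
time: 7.2
tool_pos: [0.4717, 0.1729, 0.0462]
ee_rot: [2.62, 1.731, -0.005]
wrist_force: [-2.3, -5.5, 7.5]
finger_gap: -0.001
```

Request:
{"method": "jog_arm", "body": {"rows": [[-0.003,0,0,0,0,0,1],[0,0,0,0,0,0,1]]}}

```text
time: 7.45
tool_pos: [0.4713, 0.1719, 0.0461]
ee_rot: [-2.62, -1.733, -0.0]
wrist_force: [0.5, -0.0, -0.7]
finger_gap: 0.0
```

```bash
python3 look.py 7
```

```text
t 7.5 F [ 0.83 -0.72  0.85] gap -0.002 tip(scale) [0.0235 0.0001 0.027 ]
shift tool [-0.0415  0.0001 -0.0005] turn deg [ 0.   -0.02  0.01] q [-0.33  0.68 -0.19  2.24  0.49  0.25 -1.36]
```

View pics/side7.png

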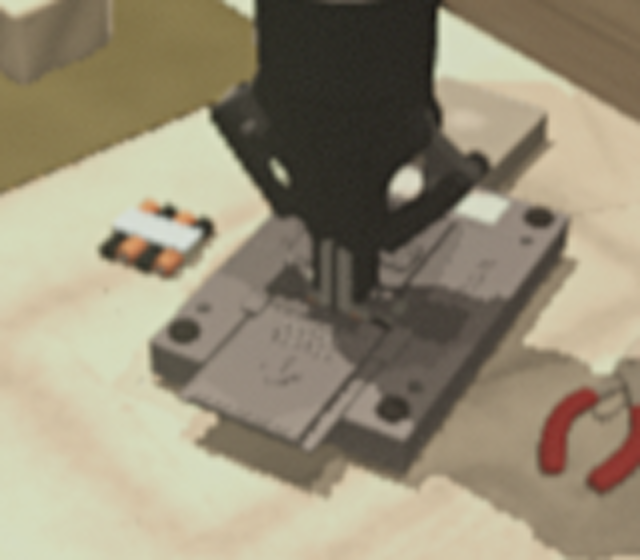

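Request:
{"method": "jog_arm", "body": {"rows": [[0,0,0.001,0,0,0,1],[0,0,0.001,0,0,0,1],[0,0,0.0007,0,0,0,1],[0,0,0,0,0,0,1]]}}

```text
time: 8.0
tool_pos: [0.4713, 0.1718, 0.0433]
ee_rot: [-2.62, -1.733, 0.0]
wrist_force: [-0.1, -0.2, 0.5]
finger_gap: 0.001
```

Request:
{"method": "jog_arm", "body": {"rows": [[0.004,0,0,0,0,0,1],[0.004,0,0,0,0,0,1],[0.004,0,0,0,0,0,1],[0.004,0,0,0,0,0,1]]}}

```text
time: 8.5
tool_pos: [0.4776, 0.1868, 0.0434]
ee_rot: [-2.62, -1.733, 0.0]
wrist_force: [-0.2, -0.4, 0.6]
finger_gap: -0.002
```

```bash
python3 look.py 8
```

```text
t 8.55 F [-0.27  0.59  0.99] gap 0.004 tip(scale) [0.0403 0.0001 0.0244]
shift tool [-0.0583  0.0001 -0.0031] turn deg [ 0.01 -0.04  0.04] q [-0.35  0.69 -0.19  2.22  0.48  0.27 -1.37]
```

View pics/side8.png

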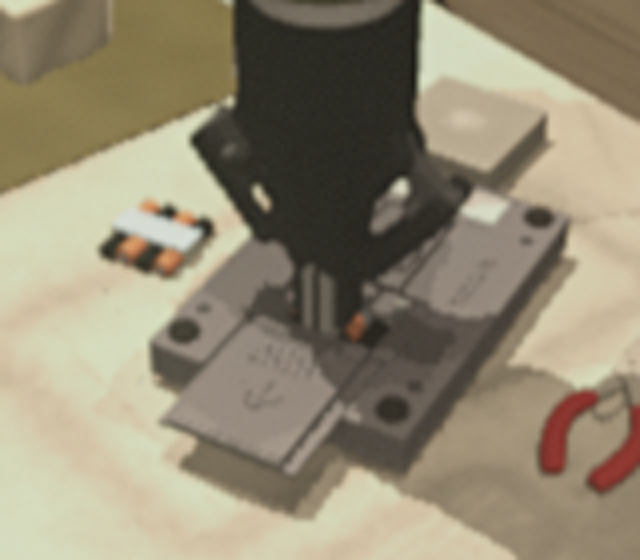

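Request:
{"method": "jog_arm", "body": {"rows": [[0.004,0,0,0,0,0,1],[0.004,0,0,0,0,0,1],[0.004,0,0,0,0,0,1],[0.004,0,0,0,0,0,1]]}}

```text
time: 9.05
tool_pos: [0.4839, 0.2014, 0.0434]
ee_rot: [2.62, 1.733, -0.0]
wrist_force: [-0.3, -0.9, 0.6]
finger_gap: -0.002
```

```bash
python3 look.py 9
```

```text
t 9.1 F [0.27 0.24 0.38] gap 0.002 tip(scale) [0.0563 0.0001 0.0244]
shift tool [-0.0743  0.0001 -0.0032] turn deg [ 0.01 -0.04  0.03] q [-0.36  0.7  -0.2   2.19  0.47  0.29 -1.37]
```

View pics/side9.png

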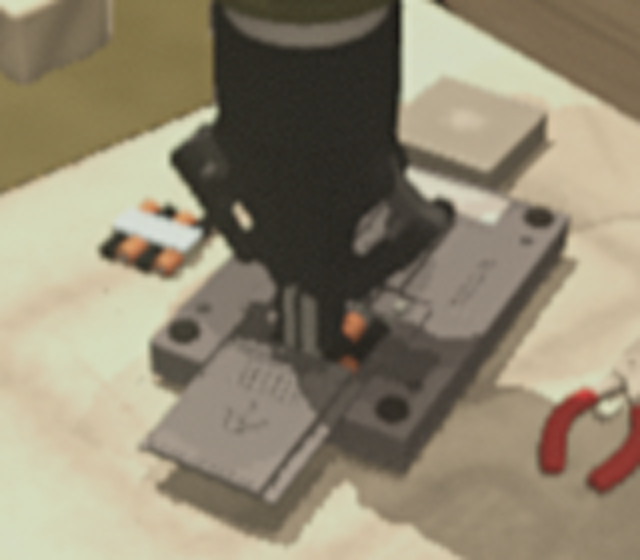

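Request:
{"method": "jog_arm", "body": {"rows": [[0.004,0,0,0,0,0,1],[0.004,0,0,0,0,0,1]]}}

```text
time: 9.35
tool_pos: [0.487, 0.2089, 0.0433]
ee_rot: [-2.62, -1.733, 0.0]
wrist_force: [-0.6, -0.3, -0.9]
finger_gap: 0.001
```

```bash
python3 look.py 10
```

```text
t 9.4 F [ 0.56  0.86 -0.36] gap 0.001 tip(scale) [0.0643 0.0001 0.0243]
shift tool [-0.0823  0.0001 -0.0032] turn deg [ 0.   -0.04  0.03] q [-0.37  0.7  -0.21  2.18  0.46  0.3  -1.38]
```

View pics/side10.png

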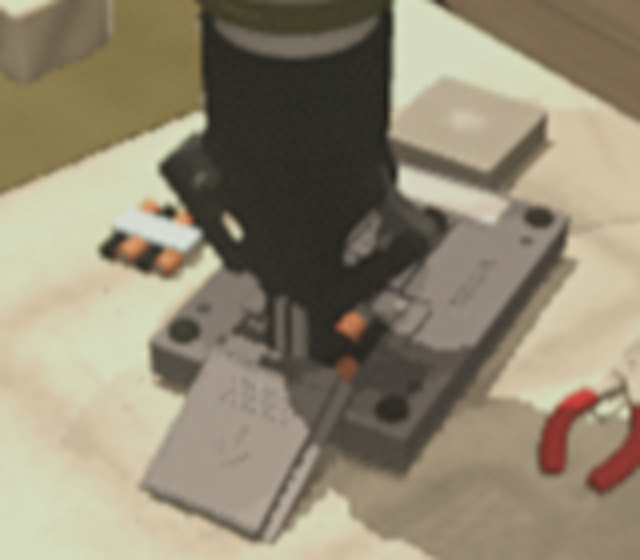

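Tipped nose-down as expected. Continue pushing over the wall.

Request:
{"method": "jog_arm", "body": {"rows": [[0.004,0,0,0,0,0,1],[0.004,0,0,0,0,0,1],[0.004,0,0,0,0,0,1]]}}

```text
time: 9.78
tool_pos: [0.4918, 0.22, 0.0434]
ee_rot: [-2.62, -1.733, -0.0]
wrist_force: [0.8, 0.6, 0.2]
finger_gap: -0.001
```

```bash
python3 look.py 11
```

```text
t 9.825 F [0.5  0.66 0.6 ] gap -0.003 tip(scale) [0.0763 0.0001 0.0244]
shift tool [-0.0943  0.0001 -0.0032] turn deg [ 0.   -0.04  0.03] q [-0.38  0.71 -0.21  2.16  0.46  0.32 -1.38]
```

View pics/side11.png

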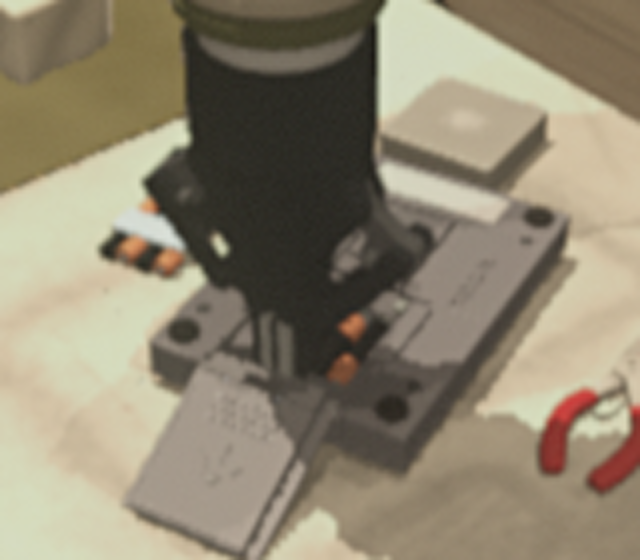

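Request:
{"method": "jog_arm", "body": {"rows": [[0.004,0,0,0,0,0,1],[0.004,0,0,0,0,0,1],[0.003,0,0,0,0,0,1],[0,0,0,0,0,0,1]]}}

```text
time: 10.32
tool_pos: [0.496, 0.2301, 0.0434]
ee_rot: [-2.62, -1.733, -0.0]
wrist_force: [0.1, -0.4, -0.5]
finger_gap: -0.003
```

```bash
python3 look.py 12
```

```text
t 10.375 F [ 0.46 -0.9  -0.72] gap 0.003 tip(scale) [0.0864 0.0002 0.0243]
shift tool [-1.044e-01  1.000e-04 -3.200e-03] turn deg [-0.    0.    0.02] q [-0.39  0.71 -0.22  2.14  0.45  0.33 -1.39]
```

View pics/side12.png

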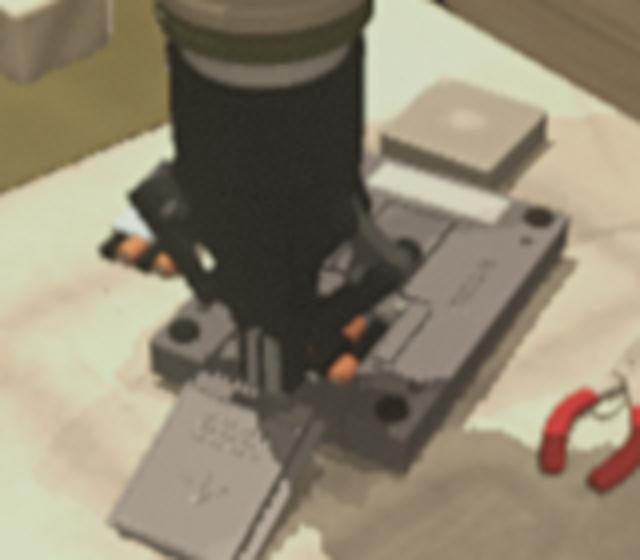

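Request:
{"method": "jog_arm", "body": {"rows": [[0.004,0,0,0,0,0,1],[0.004,0,0,0,0,0,1],[0.004,0,0,0,0,0,1],[0,0,0,0,0,0,1]]}}

```text
time: 10.88
tool_pos: [0.5008, 0.2413, 0.0434]
ee_rot: [-2.62, -1.733, -0.001]
wrist_force: [-0.8, -0.5, -0.2]
finger_gap: -0.004
```

```bash
sed -i 's/s=(200,150)/s=(180,180)/' look.py; python3 look.py 13
```

```text
t 10.925 F [-0.07 -0.1  -0.22] gap -0.001 tip(scale) [0.0985 0.0002 0.0243]
shift tool [-1.165e-01  1.000e-04 -3.200e-03] turn deg [-0.   -0.    0.03] q [-0.4   0.72 -0.22  2.12  0.44  0.35 -1.39]
```

View pics/side13.png

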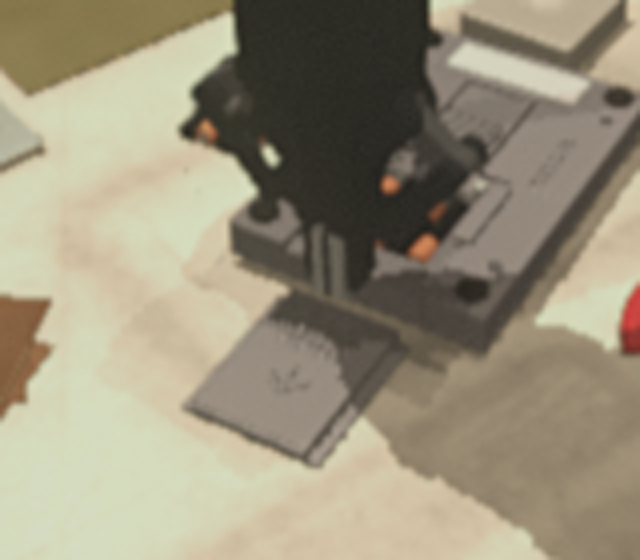

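Request:
{"method": "jog_arm", "body": {"rows": [[0,0,-0.03,0,0,0,1],[0,0,-0.05,0,0,0,1],[0,0,-0.05,0,0,0,1],[-0.05,0,-0.03,0,0,0,1],[-0.06,0,0,0,0,0,1],[-0.06,0,0,0,0,0,1],[-0.06,0,0,0,0,0,1],[-0.06,0,0,0,0,0,1],[0,0,0,0,0,0,1]]}}

```text
time: 12.05
tool_pos: [0.3843, -0.0303, 0.2032]
ee_rot: [2.627, 1.723, -0.005]
wrist_force: [0.9, 0.7, 0.9]
finger_gap: -0.005
```

```bash
python3 look.py 14; python3 - <<'E'
from station import *
import cv2,pickle
d=snapshot("top");pickle.dump(d,open("top14.pkl","wb"))
cv2.imwrite("pics/top14.png",cv2.convertScaleAbs(cv2.resize(d["img"][150:290,150:340,::-1],None,fx=4,fy=4,interpolation=cv2.INTER_CUBIC),alpha=1.4))
E
```

```text
t 12.1 F [ 1.34  0.14 -0.32] gap -0.005 tip(scale) [-0.1939  0.0002  0.1845]
shift tool [ 0.176  -0.0006  0.1568] turn deg [-0.    0.05 -0.27] q [ 0.27  0.31 -0.43  2.36  0.26  0.51 -0.78]
```

View pics/side14.png

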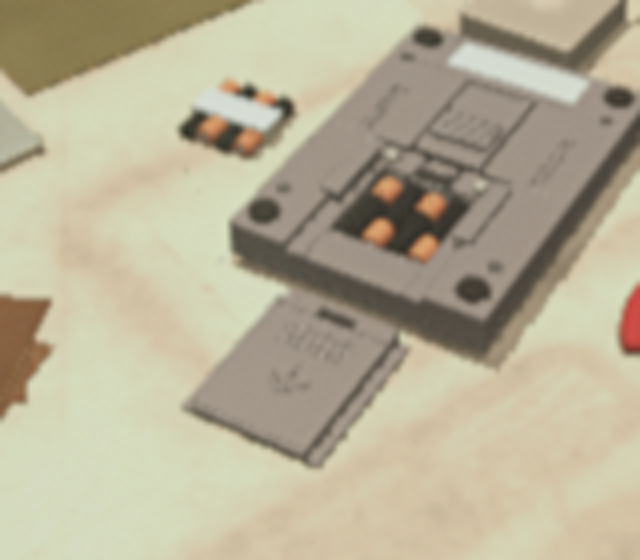

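View pics/top14.png

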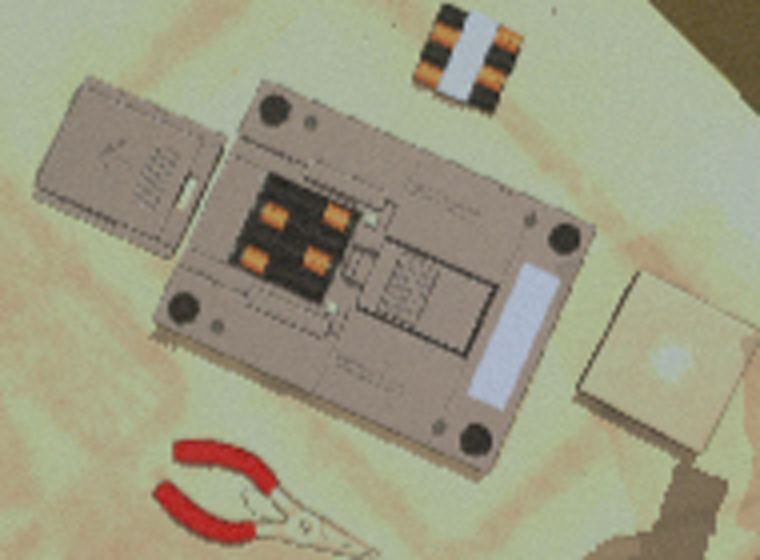

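```bash
python3 - <<'E'
from h import *
T=pickle.load(open("top14.pkl","rb"));S=pickle.load(open("side14.pkl","rb"))
tp=full([(92,78),(225,135),(175,248),(37,188)],4,(150,150))
sp=full([(185,405),(283,297),(398,337),(305,458)],4,(160,175))
P=[]
for a,b in zip(tp,sp):
    r=tri([T,S],[a,b]);P.append(r.x);print(r.x.round(4),sc(r.x).round(4),round(float(np.sqrt(2*r.cost)),2))
P=np.array(P);print("mid",sc(P.mean(0)))
print("len",np.linalg.norm(P[0]-P[1]),np.linalg.norm(P[3]-P[2]),"tilt",(P[[1,2],2].mean()-P[[0,3],2].mean())/.078)
E
```

```text
[ 5.586e-01  2.933e-01 -4.000e-04] [ 0.1693 -0.0327 -0.0004] 0.45
[ 5.295e-01  2.261e-01 -1.000e-04] [ 0.0961 -0.0322 -0.0001] 0.51
[0.4747 0.2488 0.0032] [0.0955 0.0271 0.0032] 0.65
[0.5041 0.3181 0.0019] [0.1708 0.0272 0.0019] 1.09
mid [ 0.13291086 -0.00264227  0.00116179]
len 0.07327743368113492 0.07533849932184358 tilt 0.01057544598554771
```

```bash
python3 -c "
from station import *
print(close_job());print(state()['time'])"
```

```text
the job is handed in; nothing more can be done
None
the job is handed in; nothing more can be done
```

I pressed the snap tab in with the shut fingertips until the cover sprang loose. Then I pushed the cover by its rear face along the guides and over the end wall, backed the arm away, and handed the job in at about 12 s of the 42 s allowed. It reports no verdict.

- **Cover:** in the last two pictures it lies flat and right way up. Its middle is at about x = +133 mm, y = -3 mm of the scale, with a tilt of about 0.01 rad.
- **Tab:** it looks sprung back in the pictures. I could not read its angle.
- **Bystanders:** cells, pliers and steel block look unmoved to the eye. I did not measure them.
- **Arm:** it stands clear. The largest wrist force I saw was about 10 N, early in the push. I backed off and lowered the fingertips 3 mm, and it then stayed under about 2 N.
- **Disagreement:** my measured heights came out about 3 to 7 mm lower than the text's, for the scale deck and feet and for the cover's top. I put this down to the cameras' calibration and to picking the edges by eye. The finger touched the pad at about the height the text gives.

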